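# Assemble a small sieve stack on the shaker

### The arm

A 6-joint arm with a two-finger parallel gripper is mounted at the origin on the work surface. World frame = base frame: x ahead of the robot, y to its left, z up, the work surface at z = 0. Lengths are in m, angles in rad, forces in N, time in s.
With the tool pointing down it reaches from about 0.35 to 0.85 m from the base axis. Payload 8.1 kg.
Tool frame: the origin (TCP) lies at the very end of the fingers, on their centre line; the grasp point (between the pads) lies 19 mm behind it; z points along the fingers, y is the direction in which the jaws open and shut (so a half turn about z gives the same grasp; the last joint's range is limited). The gripper opens to 93 mm and grips with 3 to 60 N. Pads are 15 mm wide; open, the fingers measure 128 mm over their backs; the gripper's body (75 mm by 188 mm) begins 65 mm behind the grasp point.
Start: joints at [-1.33, 0.13, 1.488, -0, 1.523, -0.085], TCP at [0.192, -0.568, 0.219] pointing down, gripper open.
Joint ranges: [-2.96, 2.96], [-0.89, 2.26], [0.02, 2.5], [-1.34, 4.48], [0, 2.73], [-2.66, 2.66]. Speed limits (rad/s): [2.39, 2.39, 2.79, 3.14, 3.14, 3.14].

### API

Orientations are given as a rotation vector (axis times angle).
In Python, from plant import read_state, read_camera, close_job gives the robot as it stands.
- The arm moves only by the tool jog_arm, never from a script. Its argument "motion" is one flat list of numbers, 7 for each row, row after row: the opening, from 0 (shut) to 1 (fully open), then the shift along the tool's x, y, z scaled (see below), then the turn, a rotation vector about the tool's x, y, z scaled (see below). A call has 1 to 8 rows; each row is the pose to reach, as a shift and turn from the pose measured when the call began, along the tool's axes at that moment; what a row does not reach only later rows make up. The controller multiplies each number of a shift by 0.5 m and each number of a turn by 90 degrees. A row lasts 1/10 s, in which the tool goes at most 50 mm and 8.59 degrees, less where a joint would pass 70% of its speed; a pose out of reach is approached as far as the arm can. A call with a number of a shift or a turn outside -1 to 1 is refused whole. A call with a gripper value outside its range is refused whole. The fingers move at their own pace and stop on an object; "grip_force" is the grip in N (left out, the last holds). Time passes only in rows, so rows that repeat a pose let the fingers close. It gives the time, the measured TCP pose, the force and the opening at its end, in the units of the state.
- read_state(): the state, without advancing time (a new reading comes with each control period).
- read_camera(name): name is "scene" or "top" or "wrist"; returns a dict with "frame" (420x560x3 uint8, red, green, blue), "vertical_fov" (degrees; the focal length in pixels is half the picture's height over the tangent of half this angle, whatever the lens; pixels are square), "cx", "cy" (the principal point, pixels), "world_from_camera" (4x4, takes a point from camera to world coordinates); the wrist camera has in their place "hand_eye" (4x4, takes a point from camera to tool coordinates, whose origin is the TCP and whose axes are the flange's). Camera axes: x right, y down, z forward; pixel columns grow to the right and rows downward; lengths in m; the calibration is good to about 2 mm. A picture is of the moment at which its call begins: read the wrist's pose just before it. There is no depth.
- close_job(): hands the job in, once; it reports no verdict.
The state is a dict: "t": time; "q": joint angles; "dq": joint speeds; "joint_torque": joint torques, N m; "tool_pos": TCP position; "orientation": TCP orientation; "force": force on the tool from outside, world axes, zero at the start; "wrist_torque": the same for the moment, N m; "opening": finger opening in m.
Only numpy, scipy, OpenCV 4.12 (cv2) and the standard library are available. Lean on these libraries where they do the work, as an engineer would, in place of code of your own. Each camera call takes 0.05 s, during which the arm holds its last target.

### The job

Build the sieve stack on the blue shaker from the bottom up, one piece after another: first the dark metal receiver pan into the shaker's ring, then the blue fine sieve, then the yellow coarse sieve, and last the orange lid. Set each piece down without dropping it, so that it sits level and fully home in the one below, and leave the green sieve, the beaker, the bottle and the thermometer where they are.

Things in the scene. Friction and masses are not known exactly. Their poses are not given: they have to be found in the camera images.
- shaker: Round blue sieve shaker, fixed, 116 mm wide, 36 mm high, low black panel at one side (to 69 mm from the axis). On top in the middle a steel seat ring, 68 mm outside, 54 mm inside, rim at 46 mm height, 10 mm deep. Origin: centre of underside, on the ring's axis, z up. The seated pan has its shoulder on the rim, its origin 38 mm above this origin.
- pan: Receiver pan: dark metal, plain closed floor. Origin: centre of underside, z up. Solid tapered foot, 42 mm wide, 50 mm at 8 mm height; there a flat shoulder 60 mm wide; wall 60 mm outside, 54 mm inside, open rim at 34 mm; inner floor at 10 mm. Foot drops into the shaker's ring below, shoulder onto its rim: origin then 38 mm above that one's origin. Grip across the wall, 60 mm. About 90 g.
- fine_sieve: Fine sieve: blue, dense mesh. Origin: centre of underside, z up. Solid tapered foot, 42 mm wide, 50 mm at 8 mm height; there a flat shoulder 60 mm wide; wall 60 mm outside, 54 mm inside, open rim at 34 mm; inner floor at 10 mm. Foot drops into the piece below, shoulder onto its rim: origin then 26 mm above that one's origin. Grip across the wall, 60 mm. About 90 g.
- coarse_sieve: Coarse sieve: yellow, open mesh. Origin: centre of underside, z up. Solid tapered foot, 42 mm wide, 50 mm at 8 mm height; there a flat shoulder 60 mm wide; wall 60 mm outside, 54 mm inside, open rim at 34 mm; inner floor at 10 mm. Foot drops into the piece below, shoulder onto its rim: origin then 26 mm above that one's origin. Grip across the wall, 60 mm. About 90 g.
- lid: Lid: orange disc 60 mm wide from 8 to 14 mm height; under it a tapered plug (42 mm wide at the underside, 50 mm at 8 mm); on top a black round knob 16 mm wide, from 14 to 40 mm: grip that. Origin: centre of underside, z up. Seated, the disc lies on the rim of the sieve below, origin 26 mm above that sieve's origin. About 70 g.
- spare_sieve: Medium sieve with a green frame, not needed: leave it. Same size and origin as the other sieves (60 mm across, 34 mm high).
- beaker: Empty glass beaker, 68 mm across, 75 mm high, origin at the centre of its underside. Leave it.
- bottle: Amber glass bottle with black cap, 60 mm across, 130 mm high, origin at the centre of its underside. Leave it.
- thermometer: Red and black pistol-shaped infrared thermometer lying on its side, about 145 by 135 mm, 38 mm high; origin under the middle of its barrel, x along the barrel. Leave it.
Things that resemble listed ones, but are neither listed nor needed, are in the scene too. Leave any red look-alike of the pan alone.

How it is judged:
On the way, in this order (a step that is already met when the one before it is completed fails the run):
1. the pan is seated in the shaker's ring and let go (z of pan in the frame of shaker between 0.035 and 0.04 m and horizontal distance between pan and shaker below 0.004 m and angle between pan's own z axis and vertical below 0.06 rad and contact force between pan and the fingers below 0.1 N), for 0.2 s.
2. the blue sieve is seated on the pan and let go (z of fine_sieve in the frame of pan between 0.023 and 0.028 m and horizontal distance between fine_sieve and pan below 0.004 m and angle between fine_sieve's own z axis and vertical below 0.06 rad and contact force between fine_sieve and the fingers below 0.1 N), for 0.2 s.
3. the yellow sieve is seated on the blue one and let go (z of coarse_sieve in the frame of fine_sieve between 0.023 and 0.028 m and horizontal distance between coarse_sieve and fine_sieve below 0.004 m and angle between coarse_sieve's own z axis and vertical below 0.06 rad and contact force between coarse_sieve and the fingers below 0.1 N), for 0.2 s.
4. the lid is seated on the yellow sieve and let go (z of lid in the frame of coarse_sieve between 0.023 and 0.028 m and horizontal distance between lid and coarse_sieve below 0.004 m and angle between lid's own z axis and vertical below 0.06 rad and contact force between lid and the fingers below 0.1 N), for 0.2 s.
At the end, for the whole second after the job is handed in: On the shaker stand, bottom up, pan, blue sieve, yellow sieve, lid: each within 4 mm of the axis of the one below, seated (height +2/-3 mm), level within 0.06 rad, let go, at rest; green sieve, beaker, bottle and thermometer within 20 mm of where they began (z of pan in the frame of shaker between 0.035 and 0.04 m and horizontal distance between pan and shaker below 0.004 m and angle between each of pan, fine_sieve, coarse_sieve, lid's own z axis and vertical below 0.06 rad and z of fine_sieve in the frame of pan between 0.023 and 0.028 m and horizontal distance between fine_sieve and pan below 0.004 m and z of coarse_sieve in the frame of fine_sieve between 0.023 and 0.028 m and horizontal distance between coarse_sieve and fine_sieve below 0.004 m and z of lid in the frame of coarse_sieve between 0.023 and 0.028 m and horizontal distance between lid and coarse_sieve below 0.004 m and linear speed of each of pan, fine_sieve, coarse_sieve, lid below 0.02 m/s and angular speed of each of pan, fine_sieve, coarse_sieve, lid below 0.2 rad/s and distance of each of spare_sieve, beaker, bottle, thermometer from where it was at the start of the episode below 0.02 m); the robot touches nothing.
It fails at once if the green sieve, beaker, bottle or thermometer is moved by more than 20 mm (distance of any of spare_sieve, beaker, bottle, thermometer from where it was at the start of the episode above 0.02 m).
It fails at once if a piece of the stack is dropped (out of the fingers at over 0.6 m/s, a fall of about 18 mm) ((linear speed of pan above 0.6 m/s and contact force between pan and the fingers below 0.1 N) or (linear speed of fine_sieve above 0.6 m/s and contact force between fine_sieve and the fingers below 0.1 N) or (linear speed of coarse_sieve above 0.6 m/s and contact force between coarse_sieve and the fingers below 0.1 N) or (linear speed of lid above 0.6 m/s and contact force between lid and the fingers below 0.1 N)).
It also fails if it takes over 109 s, if anything falls off the work surface, if the arm or the gripper's body presses on something with over 40 N, if the wrist force passes 120 N, or if a joint passes its speed limit or range.

## Working session

There is one attempt and no reset: what is moved stays moved. The work goes in short steps, Python scripts to look and compute and a tool call to move; the robot and the scene stay as the last step left them, time stands still between calls to the robot, and variables do not carry over. Pictures are saved under pics/ and viewed, and the job is handed in when it is done.

Besides the shell and the picture viewer there is one more tool, called by a JSON object that holds its "fn" and its "kwargs", one argument or row to a line. jog_arm: Moves the arm, as the interface text tells. Its arguments: {"type":"object","properties":{"motion":{"type":"array","items":{"type":"number"}},"grip_force":{"type":"number"}},"required":["motion"]}

```bash
mkdir -p pics; ls; python3 - <<'E'
from plant import *
import cv2,numpy as np
s=read_state();print(s)
for n in ["scene","top","wrist"]:
    c=read_camera(n);cv2.imwrite(f"pics/{n}0.png",c["frame"][:,:,::-1])
    print(n,{k:v for k,v in c.items() if k!="frame"})
E
```

```text
pics
{'t': 0.0, 'q': array([-1.33044242e+00,  1.31140094e-01,  1.48929921e+00, -2.40894150e-05,
        1.52303835e+00, -8.54064603e-02]), 'dq': array([ 4.36053892e-04, -9.65165956e-04, -9.80469427e-05, -8.50507127e-04,
        3.04780220e-03, -1.03974027e-04]), 'joint_torque': array([-3.23048507e-04, -5.59840572e+01, -4.91764891e+01,  7.68616889e-02,
        3.52990581e-02, -1.63271097e-04]), 'tool_pos': array([ 0.19188428, -0.56786168,  0.21758912]), 'orientation': array([-3.09815861e+00, -5.09140967e-01,  2.66688278e-04]), 'force': array([ 0.56335613,  0.69174575, -0.24158078]), 'wrist_torque': array([ 0.01708275,  0.00575687, -0.00408218]), 'opening': 0.093247523935846}
scene {'vertical_fov': 42.99429940190933, 'cx': 283.3441211295988, 'cy': 213.96980130849508, 'world_from_camera': array([[ 0.18814293,  0.75686085, -0.62591046,  1.5117668 ],
       [ 0.9820722 , -0.15255605,  0.11072868, -0.16368096],
       [-0.01168022, -0.63552208, -0.77199434,  1.28336689],
       [ 0.        ,  0.        ,  0.        ,  1.        ]])}
top {'vertical_fov': 57.18672425187342, 'cx': 286.66476872544814, 'cy': 210.605277330514, 'world_from_camera': array([[ 1.39513766e-02, -9.97562137e-01,  6.83750023e-02,
         4.41423517e-01],
       [-9.99699391e-01, -1.52947025e-02, -1.91624632e-02,
         8.01892521e-04],
       [ 2.01615231e-02, -6.80871054e-02, -9.97475643e-01,
         1.16961072e+00],
       [ 0.00000000e+00,  0.00000000e+00,  0.00000000e+00,
         1.00000000e+00]])}
wrist {'vertical_fov': 61.423833569970014, 'cx': 270.0903602985787, 'cy': 204.57684127241188, 'hand_eye': array([[ 4.30297157e-04, -9.68668279e-01, -2.48357767e-01,
         6.84461222e-02],
       [ 9.99999906e-01,  4.27802171e-04,  6.40154098e-05,
         4.56549096e-04],
       [ 4.42382951e-05, -2.48357771e-01,  9.68668372e-01,
        -1.66069279e-01],
       [ 0.00000000e+00,  0.00000000e+00,  0.00000000e+00,
         1.00000000e+00]])}
```

View pics/scene0.png

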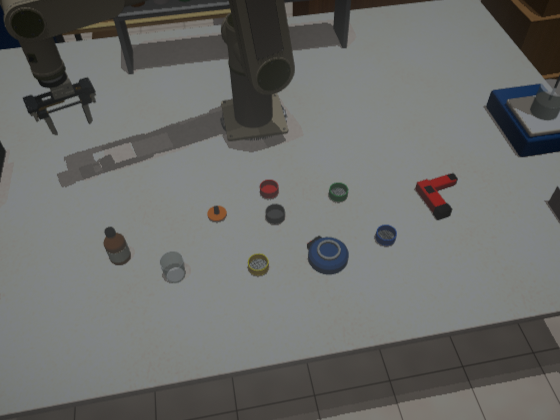

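View pics/top0.png

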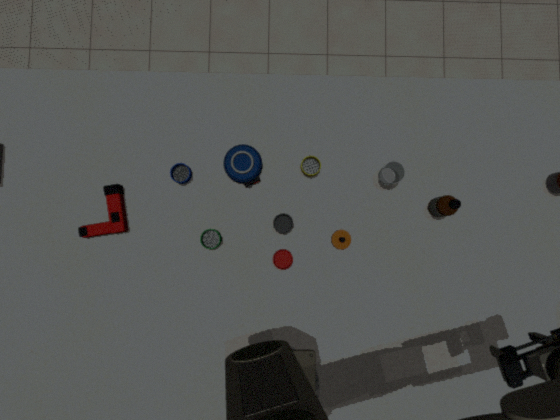

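View pics/wrist0.png

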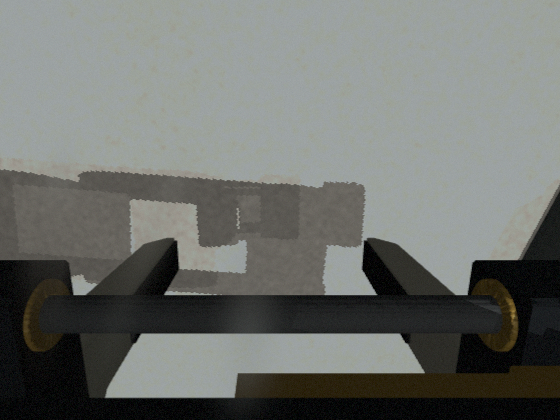

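```bash
cat > h.py <<'E'
import numpy as np,cv2
from plant import *
from scipy.spatial.transform import Rotation as R
def foc(c): return 210/np.tan(np.radians(c["vertical_fov"])/2)
def T(s):
    m=np.eye(4);m[:3,:3]=R.from_rotvec(s["orientation"]).as_matrix();m[:3,3]=s["tool_pos"];return m
def grab(n):
    s=read_state();c=read_camera(n)
    c["W"]=c["world_from_camera"] if n!="wrist" else T(s)@c["hand_eye"]
    return s,c
def p2w(c,u,v,z):
    f=foc(c);d=c["W"][:3,:3]@np.array([(u-c["cx"])/f,(v-c["cy"])/f,1]);o=c["W"][:3,3]
    return o+d*(z-o[2])/d[2]
def w2p(c,p):
    f=foc(c);q=np.linalg.inv(c["W"])@np.append(p,1);return np.array([f*q[0]/q[2]+c["cx"],f*q[1]/q[2]+c["cy"]])
def fitell(c,mask,z):
    ct,_=cv2.findContours(mask.astype(np.uint8),cv2.RETR_EXTERNAL,cv2.CHAIN_APPROX_NONE)
    k=max(ct,key=cv2.contourArea);return k[:,0,:]
def go(target_pos,yaw,s=None,Rt=None):
    """numbers (shift/0.5m, turn/90deg) in tool axes to a tool-down pose with jaw dir (tool y) at yaw"""
    s=s or read_state();m=T(s)
    y=np.array([np.cos(yaw),np.sin(yaw),0]);z=np.array([0,0,-1]);x=np.cross(y,z)
    G=np.stack([x,y,z],1)
    a=R.from_matrix(m[:3,:3].T@G)
    b=R.from_matrix(m[:3,:3].T@(G@np.diag([-1,-1,1])))
    a=min(a,b,key=lambda r:r.magnitude())
    sh=m[:3,:3].T@(np.array(target_pos)-m[:3,3])
    return np.round(sh/0.5,4),np.round(a.as_rotvec()/(np.pi/2),4)
E
python3 - <<'E'
from h import *
s,c=grab("top")
im=c["frame"][120:290,60:480,::-1]
cv2.imwrite("pics/topcrop.png",cv2.resize(im,None,fx=1.9,fy=1.9,interpolation=cv2.INTER_CUBIC))
f=c["frame"];np.save("top.npy",f)
for n,u,v,z in [("pan",283,224,.034),("red",283,259,.03),("shaker",243,160,.046),("fine",181,174,.034),("coarse",311,167,.034),("green",211,239,.034),("lid",341,240,.014),("beaker",390,176,.0),("bottle",436,208,0)]:
    print(n,p2w(c,u,v,z).round(3))
s,c=grab("scene")
im=c["frame"][160:290,190:410,::-1]
cv2.imwrite("pics/scenecrop.png",cv2.resize(im,None,fx=3.5,fy=3.5,interpolation=cv2.INTER_CUBIC))
for n,u,v,z in [("pan",275,211,.034),("shaker",329,248,.046),("fine",386,232,.034),("coarse",258,262,.034)]:
    print(n,p2w(c,u,v,z).round(3))
E
```

```text
pan [ 0.48  -0.011  0.034]
red [ 0.377 -0.012  0.03 ]
shaker [0.666 0.11  0.046]
fine [0.623 0.293 0.034]
coarse [ 0.651 -0.092  0.034]
green [0.433 0.199 0.034]
lid [ 0.435 -0.186  0.014]
beaker [ 0.633 -0.338  0.   ]
bottle [ 0.537 -0.48   0.   ]
pan [ 0.482 -0.007  0.034]
shaker [0.658 0.118 0.046]
fine [0.626 0.299 0.034]
coarse [ 0.657 -0.088  0.034]
```

View pics/topcrop.png

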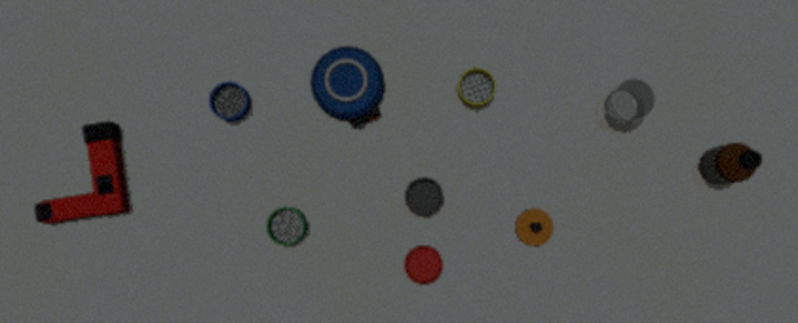

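View pics/scenecrop.png

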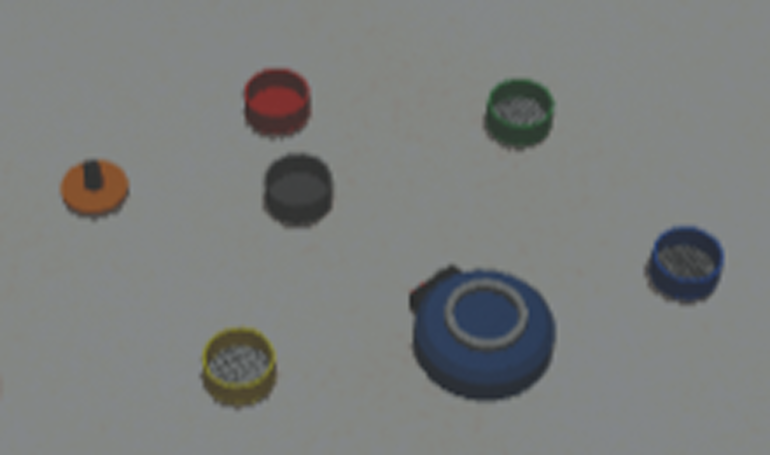

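```bash
python3 - <<'E'
from h import *
print(go([0.35,-0.2,0.25],-np.pi/2))
print(go([0.57,0.11,0.20],-np.pi/2))
E
```

```text
(array([ 0.5351, -0.5965, -0.0632]), array([-5.000e-04,  1.000e-04,  2.074e-01]))
(array([ 1.1504, -1.043 ,  0.0372]), array([-5.000e-04,  1.000e-04,  2.074e-01]))
```

{"fn": "jog_arm", "kwargs": {
  "motion": [1, 0.535, -0.596, -0.063, 0, 0, 0.207, 1, 0.535, -0.596, -0.063, 0, 0, 0.207, 1, 0.535, -0.596, -0.063, 0, 0, 0.207, 1, 0.535, -0.596, -0.063, 0, 0, 0.207, 1, 0.535, -0.596, -0.063, 0, 0, 0.207, 1, 0.535, -0.596, -0.063, 0, 0, 0.207, 1, 0.535, -0.596, -0.063, 0, 0, 0.207, 1, 0.535, -0.596, -0.063, 0, 0, 0.207]
}}

```text
t: 1.05
tool_pos: [0.3496, -0.2001, 0.2501]
orientation: [-3.141, -0.0, -0.001]
force: [1.1, 0.2, 0.3]
opening: 0.0926
```

```bash
python3 - <<'E'
from h import *
print(read_state()["t"],read_state()["q"])
print(go([0.59,0.11,0.22],-np.pi/2))
E
```

```text
1.05 [-6.47995099e-01 -4.38747359e-01  1.94311412e+00  6.66448200e-04
  1.63707434e+00  9.22813141e-01]
(array([ 0.4808, -0.6202,  0.0606]), array([-0.0003, -0.0003,  0.    ]))
```

{"fn": "jog_arm", "kwargs": {
  "motion": [1, 0.48, -0.62, 0.06, 0, 0, 0, 1, 0.48, -0.62, 0.06, 0, 0, 0, 1, 0.48, -0.62, 0.06, 0, 0, 0, 1, 0.48, -0.62, 0.06, 0, 0, 0, 1, 0.48, -0.62, 0.06, 0, 0, 0, 1, 0.48, -0.62, 0.06, 0, 0, 0, 1, 0.48, -0.62, 0.06, 0, 0, 0, 1, 0.48, -0.62, 0.06, 0, 0, 0]
}}

```text
t: 1.85
tool_pos: [0.5905, 0.1122, 0.2198]
orientation: [-3.141, -0.001, -0.001]
force: [-0.1, 0.3, 0.6]
opening: 0.0934
```

```bash
python3 - <<'E'
from h import *
s,c=grab("wrist"); print(s["tool_pos"],s["q"])
np.savez("w_sh.npz",f=c["frame"],W=c["W"])
cv2.imwrite("pics/w_sh.png",c["frame"][:,:,::-1])
E
```

```text
[0.59054393 0.11223846 0.21984808] [1.02273547e-01 1.32254322e-01 1.48397739e+00 4.24839115e-04
 1.52479608e+00 1.67216949e+00]
```

View pics/w_sh.png

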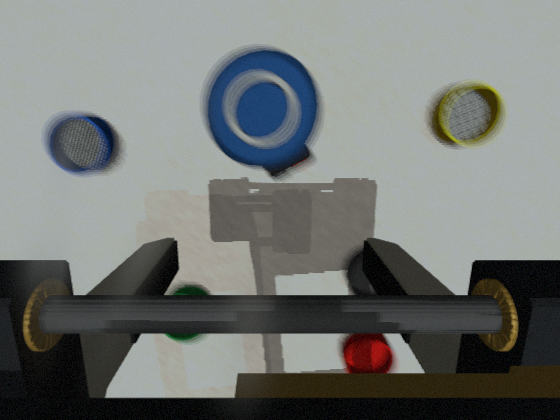

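```bash
python3 - <<'E'
from h import *
s,c=grab("wrist");s,c=grab("wrist"); print(s["tool_pos"],s["dq"].round(3))
np.savez("w_sh.npz",f=c["frame"],W=c["W"])
cv2.imwrite("pics/w_sh2.png",c["frame"][:,:,::-1])
f=c["frame"]
cv2.imwrite("pics/w_sh2c.png",cv2.resize(f[40:190,190:340,::-1],None,fx=4,fy=4,interpolation=cv2.INTER_CUBIC))
E
```

```text
[0.59046201 0.11420097 0.21744004] [-0.058 -0.079  0.062 -0.033  0.031 -0.058]
```

View pics/w_sh2.png

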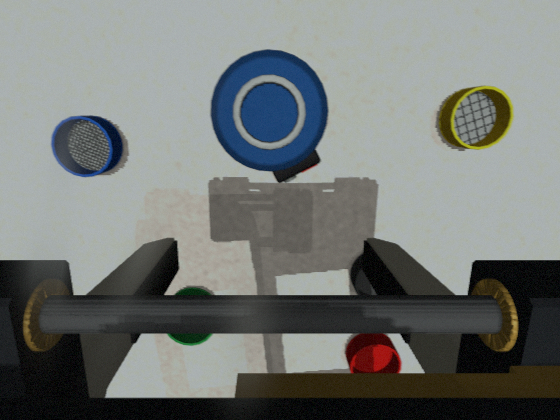

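View pics/w_sh2c.png

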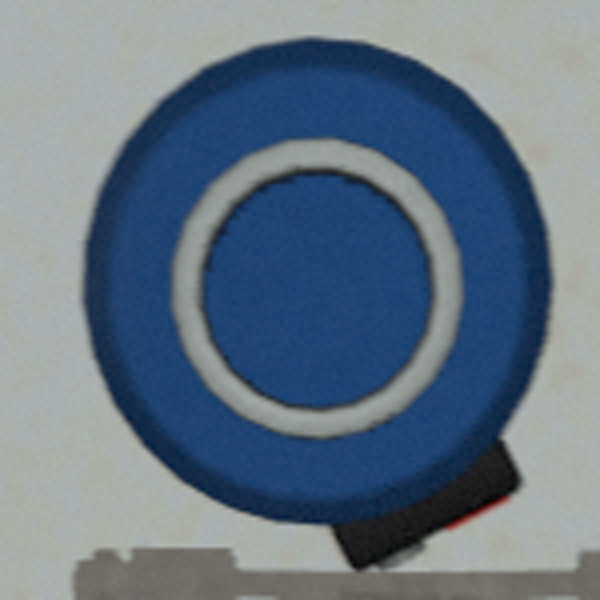

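```bash
cat >> h.py <<'E'
from scipy.optimize import least_squares
def circ(c,pts,z,r=None):
    P=np.array([p2w(c,u,v,z)[:2] for u,v in pts])
    def run(P):
        if r is None: fn=lambda a:np.hypot(*(P-a[:2]).T)-a[2]; x0=[*P.mean(0),.03]
        else: fn=lambda a:np.hypot(*(P-a).T)-r; x0=P.mean(0)
        return least_squares(fn,x0,loss="soft_l1",f_scale=.0005)
    o=run(P);rs=np.hypot(*(P-o.x[:2]).T)-(r or o.x[2])
    k=abs(rs)<.003
    o=run(P[k]);return o.x.round(4),round(float(np.std((np.hypot(*(P[k]-o.x[:2]).T)))),5),k.sum()
def edge(mask,u,v):
    """external contour of the mask component nearest u,v, centred pixel coords"""
    n,l,st,ce=cv2.connectedComponentsWithStats(mask.astype(np.uint8),connectivity=8)
    i=[j for j in range(1,n) if st[j,4]>60]
    j=min(i,key=lambda j:np.hypot(*(ce[j]-[u,v])))
    m=cv2.resize((l==j).astype(np.float32),None,fx=1,fy=1)
    k=max(cv2.findContours((m>.5).astype(np.uint8),cv2.RETR_EXTERNAL,cv2.CHAIN_APPROX_NONE)[0],key=cv2.contourArea)
    h=cv2.convexHull(k)[:,0,:]
    # dense points on contour close to hull
    return k[:,0,:].astype(float)
def radial(g,u,v,r0,r1,sign,n=90,asp=1.0):
    """subpixel strongest radial edge of gray g from (u,v); sign +1: brighter outwards"""
    out=[]
    rr=np.arange(r0,r1,.25)
    G=cv2.GaussianBlur(g.astype(np.float32),(0,0),.8)
    for a in np.linspace(0,2*np.pi,n,endpoint=False):
        x=(u+rr*np.cos(a)).astype(np.float32)[None];y=(v+rr*np.sin(a)).astype(np.float32)[None]
        p=cv2.remap(G,x,y,cv2.INTER_LINEAR)[0]
        d=np.gradient(p)*sign;i=d.argmax()
        if d[i]>.3 and 0<i<len(d)-1: out.append((x[0,i],y[0,i]))
    return np.array(out)
E
python3 - <<'E'
from h import *
for _ in range(2):
    s,c=grab("wrist")
    g=c["frame"][:,:,0]
    o=radial(g,269,111,29,45,-1); i=radial(g,269,111,22,33,+1)
    print(s["tool_pos"].round(4),s["dq"].round(3),"outer",circ(c,o,.046),circ(c,o,.046,.034),"inner",circ(c,i,.046))
    f=c["frame"].astype(int);
    y=radial(c["frame"][:,:,2],475,117,22,45,+1);print("yel",circ(c,y,.034))
    b=radial(c["frame"][:,:,0],88,146,22,45,+1);print("blue",circ(c,b,.034))
E
```

```text
[0.5896 0.1121 0.2182] [-0.044 -0.065  0.038 -0.015  0.013 -0.018] outer (array([0.6601, 0.1156, 0.0333]), 0.00026, np.int64(90)) (array([0.6601, 0.1158]), 0.00027, np.int64(90)) inner (array([0.6601, 0.1157, 0.0271]), 0.00022, np.int64(84))
yel (array([ 0.6558, -0.0829,  0.0335]), 0.00163, np.int64(72))
blue (array([0.6284, 0.2941, 0.0338]), 0.00156, np.int64(74))
[0.5893 0.1107 0.2191] [-0.033 -0.049  0.023 -0.004  0.003 -0.007] outer (array([0.6602, 0.1159, 0.0333]), 0.00023, np.int64(90)) (array([0.6602, 0.1161]), 0.00026, np.int64(90)) inner (array([0.6601, 0.1157, 0.027 ]), 0.00037, np.int64(66))
yel (array([ 0.656 , -0.0831,  0.0332]), 0.00167, np.int64(75))
blue (array([0.6284, 0.2942, 0.0337]), 0.00147, np.int64(74))
```

```bash
python3 - <<'E'
from h import *
s=read_state();print(s["tool_pos"],s["orientation"])
print(go([0.413,-0.008,0.206],-np.pi/2))
E
```

```text
[0.58923144 0.10972436 0.21985085] [ 3.14147358e+00  1.07409430e-03 -9.02260243e-04]
(array([-0.3526,  0.2352,  0.0279]), array([0.0001, 0.0004, 0.0004]))
```

{"fn": "jog_arm", "kwargs": {
  "motion": [1, -0.352, 0.235, 0.028, 0, 0, 0, 1, -0.352, 0.235, 0.028, 0, 0, 0, 1, -0.352, 0.235, 0.028, 0, 0, 0, 1, -0.352, 0.235, 0.028, 0, 0, 0, 1, -0.352, 0.235, 0.028, 0, 0, 0, 1, -0.352, 0.235, 0.028, 0, 0, 0, 1, -0.352, 0.235, 0.028, 0, 0, 0, 1, -0.352, 0.235, 0.028, 0, 0, 0]
}}

```text
t: 2.9
tool_pos: [0.414, -0.0079, 0.2066]
orientation: [3.141, 0.001, 0.001]
force: [0.6, 0.6, -0.2]
opening: 0.0928
```

```bash
python3 - <<'E'
from h import *
for _ in range(2):
    s,c=grab("wrist"); print(s["tool_pos"],s["dq"].round(3))
    u,v=w2p(c,[.481,-.009,.034]);print(u,v)
    b=radial(c["frame"][:,:,0],u,v,25,50,+1);print("pan",circ(c,b,.034))
    print(go([0.481,-0.009,0.10],-np.pi/2))
cv2.imwrite("pics/w_pan.png",c["frame"][:,:,::-1])
E
```

```text
[ 0.41402624 -0.00787685  0.20661189] [ 0.011  0.02  -0.007  0.001  0.001 -0.002]
270.8434727190275 115.90319487932501
pan (array([ 0.4815, -0.0073,  0.0298]), 0.00037, np.int64(90))
(array([0.1339, 0.0027, 0.2128]), array([ 0.    , -0.0002,  0.0006]))
[ 0.41401998 -0.00768938  0.20638162] [ 0.009  0.012 -0.    -0.001  0.002 -0.   ]
271.09728808982373 115.78034990133351
pan (array([ 0.4817, -0.0074,  0.0297]), 0.0004, np.int64(90))
(array([0.1342, 0.003 , 0.2124]), array([0.    , 0.0002, 0.0008]))
```

View pics/w_pan.png

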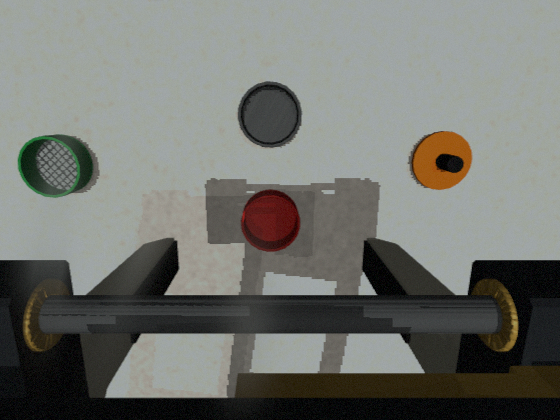

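{"fn": "jog_arm", "kwargs": {
  "motion": [1, 0.135, 0, 0.1, 0, 0, 0, 1, 0.135, 0, 0.2, 0, 0, 0, 1, 0.135, 0, 0.25, 0, 0, 0, 1, 0.135, 0, 0.29, 0, 0, 0, 1, 0.135, 0, 0.33, 0, 0, 0, 1, 0.135, 0, 0.37, 0, 0, 0, 1, 0.135, 0, 0.389, 0, 0, 0, 1, 0.135, 0, 0.389, 0, 0, 0]
}}

```text
t: 3.8
tool_pos: [0.4801, -0.007, 0.0099]
orientation: [-3.141, -0.003, 0.006]
force: [-0.2, 0.4, -1.4]
opening: 0.0927
```

```bash
python3 - <<'E'
from h import *
s,c=grab("wrist"); print(s["tool_pos"],s["dq"].round(3))
print(go([0.4817,-0.0074,0.012],-np.pi/2))
print(w2p(c,[.4817,-.0074,.034]))
cv2.imwrite("pics/w_pan2.png",c["frame"][:,:,::-1])
E
```

```text
[ 0.48010276 -0.00696416  0.00993895] [-0.003 -0.038 -0.024 -0.001  0.023 -0.   ]
(array([ 0.0012,  0.0005, -0.0015]), array([-0.0001,  0.0012,  0.0012]))
[269.87880741 272.72230372]
```

View pics/w_pan2.png

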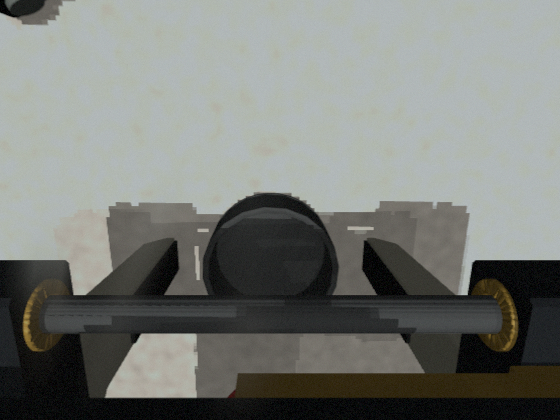

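{"fn": "jog_arm", "kwargs": {
  "motion": [0.6, 0.001, 0, -0.002, 0, 0, 0, 0.55, 0.001, 0, -0.002, 0, 0, 0, 0.5, 0.001, 0, -0.002, 0, 0, 0, 0.5, 0.001, 0, -0.002, 0, 0, 0, 0.5, 0.001, 0, -0.002, 0, 0, 0, 0.5, 0.001, 0, -0.002, 0, 0, 0],
  "grip_force": 20
}}

```text
t: 4.45
tool_pos: [0.4819, -0.0072, 0.0127]
orientation: [-3.141, -0.003, 0.002]
force: [-0.5, 0.6, 4.1]
opening: 0.0602
```

```bash
python3 - <<'E'
from h import *
s,c=grab("wrist"); print(s["tool_pos"],s["opening"],s["force"])
print(go([0.4817,-0.0074,0.012],-np.pi/2))
E
```

```text
[ 0.48193745 -0.00722214  0.01272254] 0.060230070567404065 [-0.48438826  0.57941089  4.1090284 ]
(array([-0.0005,  0.0004,  0.0014]), array([-0.0001,  0.0007,  0.0011]))
```

{"fn": "jog_arm", "kwargs": {
  "motion": [0.5, 0, 0, -0.03, 0, 0, 0, 0.5, 0, 0, -0.08, 0, 0, 0, 0.5, 0, 0, -0.15, 0, 0, 0, 0.5, 0, 0, -0.2, 0, 0, 0, 0.5, 0, 0, -0.2, 0, 0, 0, 0.5, 0, 0, -0.2, 0, 0, 0, 0.5, 0, 0, -0.2, 0, 0, 0]
}}

```text
t: 5.2
tool_pos: [0.4809, -0.0071, 0.111]
orientation: [-3.141, -0.003, 0.006]
force: [0.5, -0.9, -1.7]
opening: 0.0601
```

```bash
python3 - <<'E'
from h import *
s,c=grab("wrist"); print(s["tool_pos"],s["opening"],s["force"])
cv2.imwrite("pics/w_h1.png",cv2.resize(c["frame"][170:310,130:410,::-1],None,fx=2.8,fy=2.8,interpolation=cv2.INTER_CUBIC))
for dx in (-.002,0,.002):
  p=T(s)@[dx,0,-.0213,1]; print(dx,[w2p(c,p[:3]+[.03*np.cos(a),.03*np.sin(a),0]).round(1) for a in (0,np.pi/2,-np.pi/2)])
E
```

```text
[ 0.48085584 -0.00711834  0.11099459] 0.06014576470729683 [ 0.54070903 -0.88630148 -1.69578973]
-0.002 [array([269. , 212.6]), array([201.7, 277.1]), array([336.1, 277.4])]
0 [array([269., 208.]), array([201.5, 273. ]), array([336.4, 273.3])]
0.002 [array([269. , 203.5]), array([201.3, 268.8]), array([336.6, 269.1])]
```

View pics/w_h1.png

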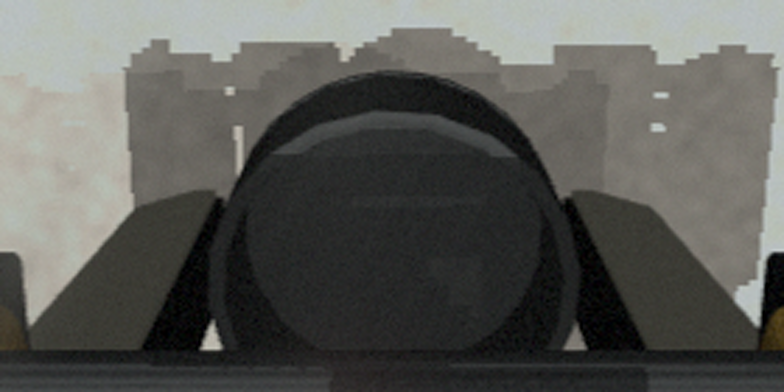

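```bash
python3 - <<'E'
from h import *
print(go([0.6605,0.116,0.085],-np.pi/2))
E
```

```text
(array([ 0.3601, -0.2455,  0.0503]), array([-0.0003,  0.0027,  0.0011]))
```

{"fn": "jog_arm", "kwargs": {
  "motion": [0.5, 0.06, -0.04, 0, 0, 0, 0, 0.5, 0.12, -0.082, 0, 0, 0, 0, 0.5, 0.18, -0.123, 0, 0, 0, 0, 0.5, 0.24, -0.164, 0, 0, 0, 0, 0.5, 0.3, -0.205, 0, 0, 0, 0, 0.5, 0.36, -0.2455, 0.02, 0, 0.002, 0, 0.5, 0.36, -0.2455, 0.04, 0, 0.002, 0, 0.5, 0.36, -0.2455, 0.05, 0, 0.002, 0]
}}

```text
t: 6.05
tool_pos: [0.6585, 0.1162, 0.0812]
orientation: [3.141, 0.004, -0.01]
force: [-0.2, -0.1, -0.0]
opening: 0.0604
```

```bash
python3 - <<'E'
from h import *
for _ in range(6): s,c=grab("wrist")
print(s["tool_pos"],s["dq"].round(3),s["force"],s["opening"])
print(go([0.6605,0.116,0.0505],-np.pi/2))
cv2.imwrite("pics/w_h2.png",c["frame"][:,:,::-1])
s,c=grab("scene")
cv2.imwrite("pics/s_h2.png",cv2.resize(c["frame"][200:300,270:390,::-1],None,fx=5,fy=5,interpolation=cv2.INTER_CUBIC))
E
```

```text
[0.66009548 0.11531777 0.08573004] [-0.    -0.009 -0.011  0.001  0.     0.001] [ 0.83497288 -0.43254647 -1.23540276] 0.05996330665426597
(array([ 0.0001, -0.0012,  0.0714]), array([-0.0003, -0.0001,  0.0006]))
```

View pics/w_h2.png

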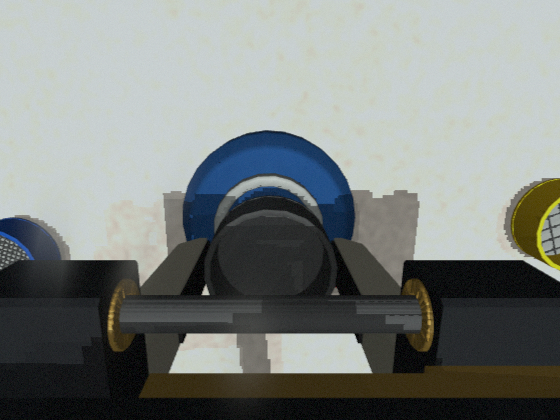

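View pics/s_h2.png

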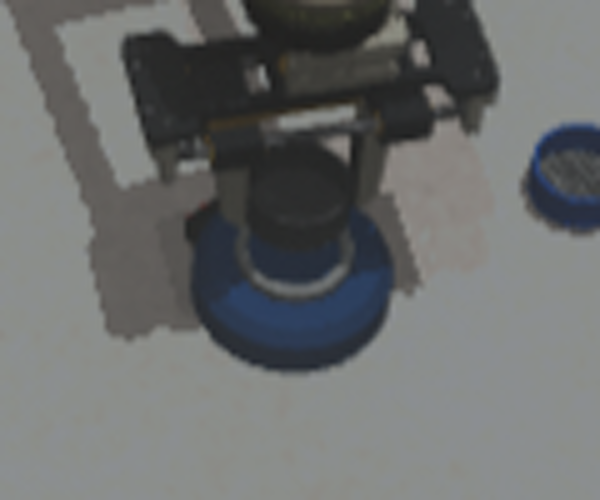

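{"fn": "jog_arm", "kwargs": {
  "motion": [0.5, 0, -0.001, 0.015, 0, 0, 0, 0.5, 0, -0.001, 0.03, 0, 0, 0, 0.5, 0, -0.001, 0.043, 0, 0, 0, 0.5, 0, -0.001, 0.055, 0, 0, 0, 0.5, 0, -0.001, 0.065, 0, 0, 0, 0.5, 0, -0.001, 0.068, 0, 0, 0, 0.5, 0, -0.001, 0.07, 0, 0, 0, 0.5, 0, -0.001, 0.07, 0, 0, 0]
}}

```text
t: 7.2
tool_pos: [0.6608, 0.1161, 0.0514]
orientation: [-3.141, -0.002, -0.001]
force: [0.2, -0.6, -1.0]
opening: 0.0602
```

```bash
python3 - <<'E'
from h import *
for _ in range(4): s,c=grab("wrist")
print(s["tool_pos"],s["orientation"],s["force"],s["opening"])
cv2.imwrite("pics/w_h3.png",c["frame"][:,:,::-1])
E
```

```text
[0.66096892 0.11604145 0.05179452] [-3.14092028e+00 -1.71968806e-03 -1.82302212e-03] [ 0.35193898  0.54460477 -1.59201978] 0.06049572247095816
```

View pics/w_h3.png

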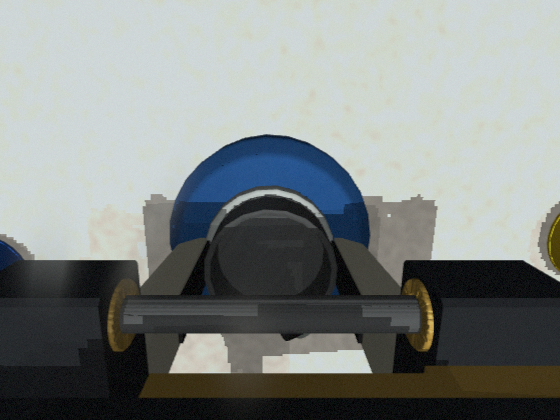

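{"fn": "jog_arm", "kwargs": {
  "motion": [0.5, -0.001, 0, 0.002, 0, 0, 0, 0.5, -0.001, 0, 0.003, 0, 0, 0, 0.66, -0.001, 0, 0.003, 0, 0, 0, 0.7, -0.001, 0, 0.003, 0, 0, 0, 0.8, -0.001, 0, 0.003, 0, 0, 0, 0.85, -0.001, 0, 0.003, 0, 0, 0, 0.85, -0.001, 0, 0.003, 0, 0, 0, 0.85, -0.001, 0, 0.003, 0, 0, 0]
}}

```text
t: 8.2
tool_pos: [0.6604, 0.1161, 0.0502]
orientation: [-3.141, -0.002, -0.002]
force: [1.0, 0.4, 0.0]
opening: 0.0791
```

```bash
python3 - <<'E'
from h import *
for _ in range(1): s,c=grab("wrist")
print(s["t"],s["tool_pos"],s["force"],s["opening"])
print(go([0.592,0.116,0.22],-np.pi/2))
E
```

```text
8.2 [0.66038295 0.11607266 0.05020201] [1.03205355 0.35814115 0.00517354] 0.07906309981189416
(array([-1.365e-01, -2.000e-04, -3.397e-01]), array([-0.0004, -0.0006,  0.0007]))
```

{"fn": "jog_arm", "kwargs": {
  "motion": [0.85, 0, 0, -0.04, 0, 0, 0, 0.85, 0, 0, -0.1, 0, 0, 0, 1, -0.04, 0, -0.19, 0, 0, 0, 1, -0.136, 0, -0.28, 0, 0, 0, 1, -0.136, 0, -0.34, 0, 0, 0, 1, -0.136, 0, -0.34, 0, 0, 0, 1, -0.136, 0, -0.34, 0, 0, 0, 1, -0.136, 0, -0.34, 0, 0, 0]
}}

```text
t: 9.05
tool_pos: [0.5919, 0.1158, 0.2189]
orientation: [-3.141, -0.002, 0.001]
force: [0.8, -0.5, -0.7]
opening: 0.0928
```

```bash
python3 - <<'E'
from h import *
for _ in range(3):
    s,c=grab("wrist"); print(s["tool_pos"])
u,v=w2p(c,[.660,.116,.072]);print(u,v)
g=c["frame"]
o=radial(g[:,:,2],u,v,32,44,+1); print("pan",circ(c,o,.072),circ(c,o,.072,.030))
cv2.imwrite("pics/w_p1.png",cv2.resize(g[20:200,150:390,::-1],None,fx=3,fy=3,interpolation=cv2.INTER_CUBIC))
E
```

```text
[0.59186408 0.11577344 0.21891212]
[0.59162029 0.11573308 0.21826835]
[0.59154733 0.11569612 0.2180467 ]
269.3481960791636 113.71541229898399
pan (array([0.6596, 0.1155, 0.0293]), 0.00106, np.int64(83)) (array([0.6598, 0.1151]), 0.00108, np.int64(80))
```

View pics/w_p1.png

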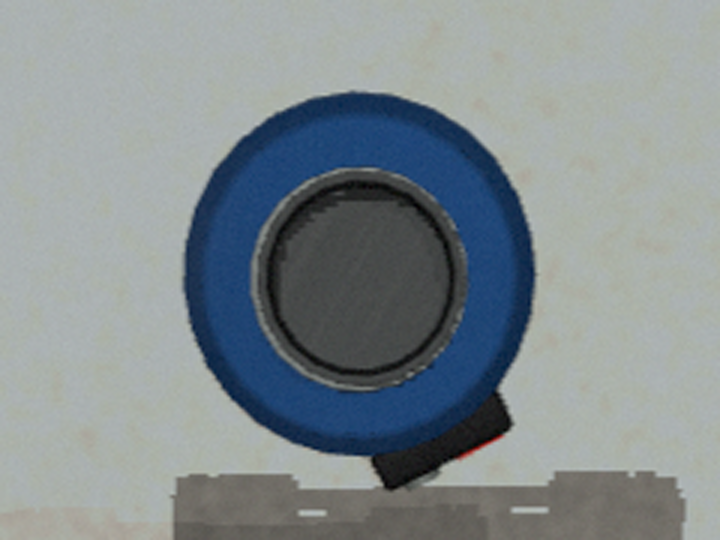

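```bash
python3 - <<'E'
from h import *
print(go([0.560,0.294,0.206],-np.pi/2))
E
```

```text
(array([-0.0627, -0.3566,  0.0243]), array([-0.0002,  0.0014,  0.0006]))
```

{"fn": "jog_arm", "kwargs": {
  "motion": [1, -0.02, -0.09, 0.024, 0, 0, 0, 1, -0.04, -0.18, 0.024, 0, 0, 0, 1, -0.063, -0.27, 0.024, 0, 0, 0, 1, -0.063, -0.356, 0.024, 0, 0, 0, 1, -0.063, -0.356, 0.024, 0, 0, 0, 1, -0.063, -0.356, 0.024, 0, 0, 0, 1, -0.063, -0.356, 0.024, 0, 0, 0]
}}

```text
t: 9.9
tool_pos: [0.5599, 0.2927, 0.2052]
orientation: [3.141, 0.001, -0.006]
force: [0.2, -0.1, 0.8]
opening: 0.093
```

```bash
python3 - <<'E'
from h import *
for _ in range(3):
    s,c=grab("wrist"); print(s["tool_pos"])
    u,v=w2p(c,[.6284,.294,.034])
    g=c["frame"]
    o=radial(g[:,:,0],u,v,24,44,+1); print("fine",u,v,circ(c,o,.034),circ(c,o,.034,.030))
x,y=circ(c,o,.034)[0][:2]
print(go([x,y,.012],-np.pi/2))
cv2.imwrite("pics/w_f1.png",g[:,:,::-1])
E
```

```text
[0.55985801 0.29272466 0.20521224]
fine 268.13206175057405 113.3181309812338 (array([0.6268, 0.2998, 0.0297]), 0.00029, np.int64(90)) (array([0.6268, 0.2999]), 0.00029, np.int64(90))
[0.56005817 0.29240219 0.20551419]
fine 267.7783712756477 113.61456584908285 (array([0.6267, 0.2999, 0.0297]), 0.00031, np.int64(90)) (array([0.6266, 0.2999]), 0.00031, np.int64(90))
[0.56019197 0.29230142 0.20578454]
fine 267.6873958827729 113.83660944120206 (array([0.6267, 0.2999, 0.0297]), 0.00031, np.int64(90)) (array([0.6266, 0.2999]), 0.00032, np.int64(90))
(array([ 0.1338, -0.0152,  0.3877]), array([ 0.    ,  0.0016, -0.0005]))
```

View pics/w_f1.png

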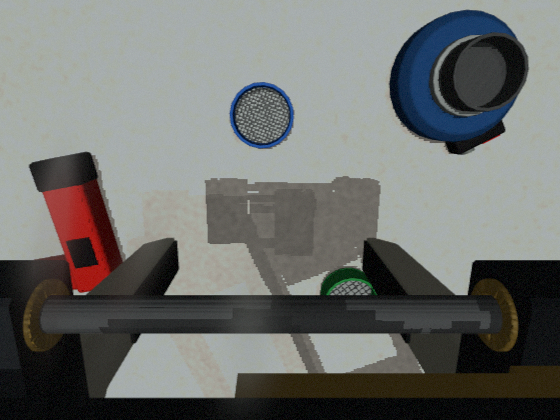

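{"fn": "jog_arm", "kwargs": {
  "motion": [1, 0.134, -0.015, 0.1, 0, 0.001, 0, 1, 0.134, -0.015, 0.2, 0, 0.001, 0, 1, 0.134, -0.015, 0.25, 0, 0.001, 0, 1, 0.134, -0.015, 0.29, 0, 0.001, 0, 1, 0.134, -0.015, 0.33, 0, 0.001, 0, 1, 0.134, -0.015, 0.365, 0, 0.001, 0, 1, 0.134, -0.015, 0.387, 0, 0.001, 0, 1, 0.134, -0.015, 0.387, 0, 0.001, 0]
}}

```text
t: 10.85
tool_pos: [0.6257, 0.2989, 0.0105]
orientation: [3.141, -0.002, -0.006]
force: [-0.6, 0.1, -0.6]
opening: 0.0929
```

```bash
python3 - <<'E'
from h import *
for _ in range(4): s=grab("wrist")[0]
print(s["tool_pos"])
print(go([0.6267,0.2999,0.0125],-np.pi/2))
E
```

```text
[0.62774899 0.30007373 0.01388556]
(array([-0.0025,  0.0006,  0.0033]), array([-0.0006, -0.001 , -0.0005]))
```

{"fn": "jog_arm", "kwargs": {
  "motion": [0.6, -0.001, 0, 0.002, 0, 0, 0, 0.55, -0.001, 0, 0.002, 0, 0, 0, 0.5, -0.001, 0, 0.002, 0, 0, 0, 0.5, -0.001, 0, 0.002, 0, 0, 0, 0.5, -0.001, 0, 0.002, 0, 0, 0, 0.5, -0.001, 0, 0.002, 0, 0, 0],
  "grip_force": 20
}}

```text
t: 11.65
tool_pos: [0.6275, 0.3003, 0.0133]
orientation: [-3.141, 0.001, -0.003]
force: [0.7, -0.6, 0.7]
opening: 0.0601
```

```bash
python3 - <<'E'
from h import *
for _ in range(3): s=grab("wrist")[0];print(s["tool_pos"],s["opening"],s["force"])
E
```

```text
[0.62745519 0.30026275 0.01327884] 0.06007205174642144 [ 0.72143487 -0.61284823  0.69343125]
[0.62742973 0.30025517 0.01324233] 0.060170426694580004 [-0.8191486  -0.33880531  1.9747592 ]
[0.62746911 0.30025357 0.01327414] 0.06027395666371461 [-0.57900592 -0.66578481  2.64974129]
```

{"fn": "jog_arm", "kwargs": {
  "motion": [0.5, 0, 0, -0.03, 0, 0, 0, 0.5, 0, 0, -0.08, 0, 0, 0, 0.5, 0, 0, -0.15, 0, 0, 0, 0.5, 0, 0, -0.2, 0, 0, 0, 0.5, 0, 0, -0.24, 0, 0, 0, 0.5, 0, 0, -0.24, 0, 0, 0, 0.5, 0, 0, -0.24, 0, 0, 0]
}}

```text
t: 12.5
tool_pos: [0.6275, 0.3002, 0.1338]
orientation: [-3.14, 0.001, -0.004]
force: [-1.1, 0.1, -1.6]
opening: 0.0601
```

```bash
python3 - <<'E'
from h import *
s,c=grab("wrist"); print(s["tool_pos"],s["opening"],s["force"])
cv2.imwrite("pics/w_f2.png",cv2.resize(c["frame"][170:310,130:410,::-1],None,fx=2.8,fy=2.8,interpolation=cv2.INTER_CUBIC))
print(go([0.6608,0.1158,0.13],-np.pi/2))
E
```

```text
[0.62751353 0.30021171 0.13377757] 0.06014753709678988 [-1.07516113  0.10950136 -1.61361309]
(array([0.0685, 0.3681, 0.0043]), array([-0.0003, -0.0002, -0.0005]))
```

View pics/w_f2.png

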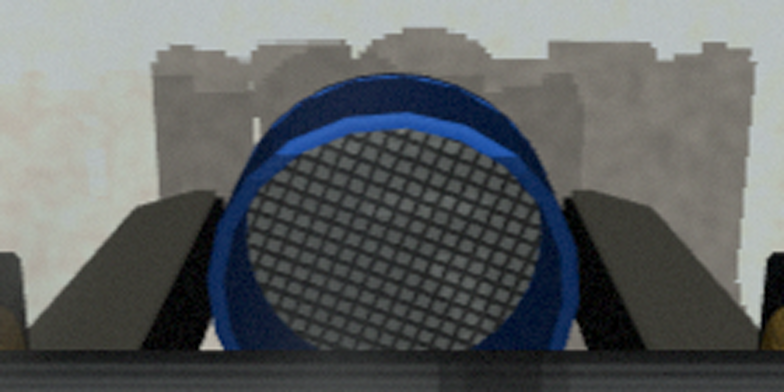

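{"fn": "jog_arm", "kwargs": {
  "motion": [0.5, 0.012, 0.06, 0, 0, 0, 0, 0.5, 0.024, 0.125, 0, 0, 0, 0, 0.5, 0.036, 0.19, 0, 0, 0, 0, 0.5, 0.048, 0.255, 0, 0, 0, 0, 0.5, 0.06, 0.32, 0, 0, 0, 0, 0.5, 0.068, 0.368, 0.01, 0, 0, 0, 0.5, 0.068, 0.368, 0.01, 0, 0, 0, 0.5, 0.068, 0.368, 0.01, 0, 0, 0]
}}

```text
t: 13.35
tool_pos: [0.6593, 0.1154, 0.125]
orientation: [-3.141, 0.003, 0.005]
force: [0.1, 0.3, -0.4]
opening: 0.0602
```

```bash
python3 - <<'E'
from h import *
for _ in range(6): s,c=grab("wrist")
print(s["tool_pos"],s["dq"].round(3),s["force"],s["opening"])
print(go([0.661,0.1158,0.0773],-np.pi/2))
cv2.imwrite("pics/w_f3.png",c["frame"][:,:,::-1])
E
```

```text
[0.66028129 0.11705216 0.12698572] [-0.001 -0.001 -0.002 -0.002  0.    -0.001] [-0.45487863 -0.78253939 -1.12686532] 0.06002513898611168
(array([0.0012, 0.0024, 0.0996]), array([-0.0004, -0.0002,  0.0004]))
```

View pics/w_f3.png

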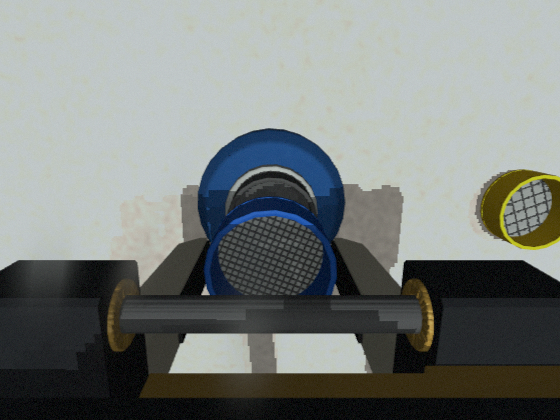

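{"fn": "jog_arm", "kwargs": {
  "motion": [0.5, 0.001, 0.0024, 0.015, 0, 0, 0, 0.5, 0.001, 0.0024, 0.03, 0, 0, 0, 0.5, 0.001, 0.0024, 0.045, 0, 0, 0, 0.5, 0.001, 0.0024, 0.06, 0, 0, 0, 0.5, 0.001, 0.0024, 0.072, 0, 0, 0, 0.5, 0.001, 0.0024, 0.084, 0, 0, 0, 0.5, 0.001, 0.0024, 0.094, 0, 0, 0, 0.5, 0.001, 0.0024, 0.098, 0, 0, 0]
}}

```text
t: 14.45
tool_pos: [0.6605, 0.1157, 0.0773]
orientation: [-3.141, -0.001, 0.001]
force: [0.0, -0.7, -1.6]
opening: 0.0603
```

```bash
python3 - <<'E'
from h import *
for _ in range(5): s,c=grab("wrist")
print(s["tool_pos"],s["orientation"],s["force"],s["opening"])
print(go([0.661,0.1158,0.0773],-np.pi/2))
cv2.imwrite("pics/w_f4.png",c["frame"][:,:,::-1])
E
```

```text
[0.66112355 0.11575748 0.07845268] [-3.14097751e+00 -7.54521095e-04 -1.26346979e-03] [ 0.70244434 -0.04006321 -0.61217937] 0.06055332548624322
(array([-0.0005, -0.0001,  0.0026]), array([-0.0004, -0.0007,  0.0003]))
```

View pics/w_f4.png

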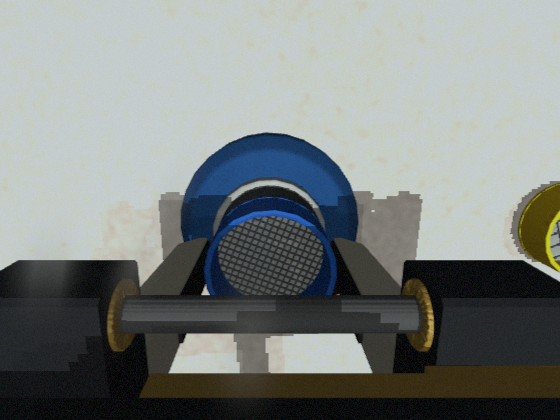

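{"fn": "jog_arm", "kwargs": {
  "motion": [0.5, 0, 0, 0.002, 0, 0, 0, 0.5, 0, 0, 0.003, 0, 0, 0, 0.66, 0, 0, 0.003, 0, 0, 0, 0.7, 0, 0, 0.003, 0, 0, 0, 0.8, 0, 0, 0.003, 0, 0, 0, 0.85, 0, 0, 0.003, 0, 0, 0, 0.85, 0, 0, 0.003, 0, 0, 0, 0.85, 0, 0, 0.003, 0, 0, 0]
}}

```text
t: 15.5
tool_pos: [0.6612, 0.1158, 0.0771]
orientation: [-3.141, -0.001, -0.002]
force: [0.4, -0.7, 0.6]
opening: 0.0788
```

{"fn": "jog_arm", "kwargs": {
  "motion": [0.85, 0, 0, -0.04, 0, 0, 0, 0.85, 0, 0, -0.1, 0, 0, 0, 1, -0.04, 0, -0.19, 0, 0, 0, 1, -0.136, 0, -0.26, 0, 0, 0, 1, -0.136, 0, -0.29, 0, 0, 0, 1, -0.136, 0, -0.29, 0, 0, 0, 1, -0.136, 0, -0.29, 0, 0, 0, 1, -0.136, 0, -0.29, 0, 0, 0]
}}

```text
t: 16.3
tool_pos: [0.5929, 0.1155, 0.22]
orientation: [-3.141, -0.001, 0.002]
force: [-0.5, -0.1, -0.9]
opening: 0.0926
```

```bash
python3 - <<'E'
from h import *
for _ in range(3): s,c=grab("wrist")
print(s["tool_pos"],s["t"])
u,v=w2p(c,[.660,.116,.098]);print(u,v)
g=c["frame"]
o=radial(g[:,:,0],u,v,24,60,+1); print("fine",circ(c,o,.098),circ(c,o,.098,.030))
cv2.imwrite("pics/w_f5.png",cv2.resize(g[20:200,150:390,::-1],None,fx=3,fy=3,interpolation=cv2.INTER_CUBIC))
print(go([0.588,-0.083,0.206],-np.pi/2))
E
```

```text
[0.59271012 0.11545574 0.21973968] 16.4
268.9057472893293 115.2997996941986
fine (array([0.6517, 0.1224, 0.036 ]), 0.0014, np.int64(30)) (array([0.6536, 0.1303]), 0.00117, np.int64(26))
(array([-0.0096,  0.397 ,  0.0278]), array([-0.0002,  0.0012,  0.0002]))
```

View pics/w_f5.png

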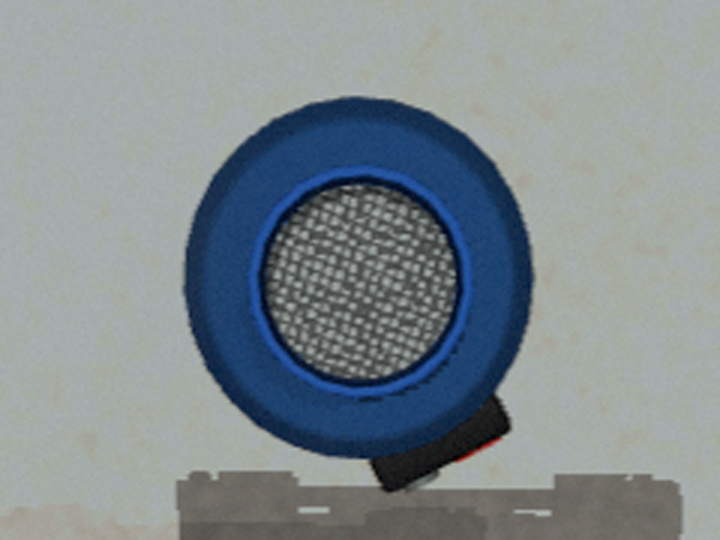

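{"fn": "jog_arm", "kwargs": {
  "motion": [1, 0, 0.09, 0.02, 0, 0, 0, 1, -0.005, 0.18, 0.02, 0, 0, 0, 1, -0.01, 0.27, 0.028, 0, 0, 0, 1, -0.01, 0.35, 0.028, 0, 0, 0, 1, -0.01, 0.4, 0.028, 0, 0, 0, 1, -0.01, 0.4, 0.028, 0, 0, 0, 1, -0.01, 0.4, 0.028, 0, 0, 0]
}}

```text
t: 17.15
tool_pos: [0.5876, -0.0848, 0.205]
orientation: [-3.141, 0.002, 0.005]
force: [-0.6, -0.2, 0.5]
opening: 0.0926
```

```bash
python3 - <<'E'
from h import *
for _ in range(3):
    s,c=grab("wrist"); print(s["tool_pos"])
    u,v=w2p(c,[.656,-.087,.034])
    g=c["frame"]
    o=radial(g[:,:,2],u,v,24,44,+1); print("coarse",u,v,circ(c,o,.034),circ(c,o,.034,.030))
x,y=circ(c,o,.034)[0][:2]
print(go([x+.0005,y,.013],-np.pi/2))
cv2.imwrite("pics/w_c1.png",g[:,:,::-1])
E
```

```text
[ 0.58762698 -0.08477659  0.20498117]
coarse 272.14239036775035 113.56641273229478 (array([ 0.6558, -0.0879,  0.0297]), 0.00037, np.int64(90)) (array([ 0.6558, -0.0879]), 0.00037, np.int64(90))
[ 0.58770043 -0.08393822  0.20513268]
coarse 273.1572621200803 113.68528474211571 (array([ 0.6558, -0.088 ,  0.0297]), 0.00035, np.int64(90)) (array([ 0.6557, -0.088 ]), 0.00035, np.int64(90))
[ 0.58775419 -0.08350662  0.20533038]
coarse 273.6629933726028 113.79544408314398 (array([ 0.6558, -0.088 ,  0.0296]), 0.00031, np.int64(90)) (array([ 0.6558, -0.088 ]), 0.00031, np.int64(90))
(array([0.1379, 0.0099, 0.3846]), array([-0.0005,  0.0016,  0.001 ]))
```

View pics/w_c1.png

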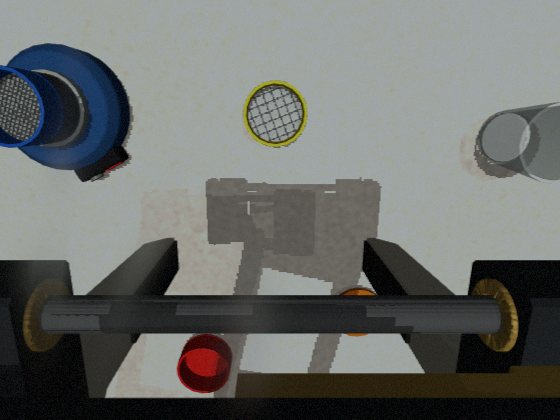

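{"fn": "jog_arm", "kwargs": {
  "motion": [1, 0.138, 0.01, 0.1, 0, 0.001, 0, 1, 0.138, 0.01, 0.2, 0, 0.001, 0, 1, 0.138, 0.01, 0.25, 0, 0.001, 0, 1, 0.138, 0.01, 0.29, 0, 0.001, 0, 1, 0.138, 0.01, 0.33, 0, 0.001, 0, 1, 0.138, 0.01, 0.365, 0, 0.001, 0, 1, 0.138, 0.01, 0.384, 0, 0.001, 0, 1, 0.138, 0.01, 0.384, 0, 0.001, 0]
}}

```text
t: 18.1
tool_pos: [0.6554, -0.0872, 0.0118]
orientation: [-3.14, -0.004, 0.005]
force: [-1.2, 0.9, -0.4]
opening: 0.0931
```

```bash
python3 - <<'E'
from h import *
for _ in range(6): s=grab("wrist")[0]
print(s["tool_pos"])
print(go([0.656,-0.088,0.013],-np.pi/2))
E
```

```text
[ 0.65756366 -0.08823972  0.01509078]
(array([-0.0028, -0.0005,  0.0038]), array([-0.0002, -0.0009,  0.001 ]))
```

{"fn": "jog_arm", "kwargs": {
  "motion": [0.6, -0.003, 0, 0.003, 0, 0, 0, 0.55, -0.003, 0, 0.003, 0, 0, 0, 0.5, -0.003, 0, 0.003, 0, 0, 0, 0.5, -0.003, 0, 0.003, 0, 0, 0, 0.5, -0.003, 0, 0.003, 0, 0, 0, 0.5, -0.003, 0, 0.003, 0, 0, 0],
  "grip_force": 20
}}

```text
t: 19.0
tool_pos: [0.6559, -0.0883, 0.0134]
orientation: [-3.141, -0.002, -0.002]
force: [-0.5, 0.3, 1.0]
opening: 0.0601
```

```bash
python3 - <<'E'
from h import *
for _ in range(3): s=grab("wrist")[0];print(s["tool_pos"],s["opening"],s["force"])
E
```

```text
[ 0.65588006 -0.08826703  0.01337961] 0.060072300604495046 [-0.49445914  0.29250778  0.96327645]
[ 0.65589064 -0.0882694   0.01338956] 0.06034977703653333 [0.20909775 0.22189075 0.33544656]
[ 0.65590607 -0.08825863  0.01340002] 0.06032823739307467 [-0.24670595  0.41906603  1.09334268]
```

{"fn": "jog_arm", "kwargs": {
  "motion": [0.5, 0, 0, -0.03, 0, 0, 0, 0.5, 0, 0, -0.08, 0, 0, 0, 0.5, 0, 0, -0.15, 0, 0, 0, 0.5, 0, 0, -0.22, 0, 0, 0, 0.5, 0, 0, -0.27, 0, 0, 0, 0.5, 0, 0, -0.28, 0, 0, 0, 0.5, 0, 0, -0.28, 0, 0, 0]
}}

```text
t: 19.85
tool_pos: [0.6565, -0.0885, 0.155]
orientation: [3.141, 0.002, 0.006]
force: [0.1, 0.4, -0.4]
opening: 0.0604
```

```bash
python3 - <<'E'
from h import *
s,c=grab("wrist"); print(s["tool_pos"],s["opening"],s["force"])
cv2.imwrite("pics/w_c2.png",cv2.resize(c["frame"][170:310,130:410,::-1],None,fx=2.8,fy=2.8,interpolation=cv2.INTER_CUBIC))
print(go([0.661,0.1155,0.15],-np.pi/2))
E
```

```text
[ 0.65648613 -0.0884737   0.1549513 ] 0.060414025078252415 [ 0.10002398  0.42083545 -0.41003861]
(array([ 0.0117, -0.4075,  0.006 ]), array([-0.0002, -0.0007,  0.001 ]))
```

View pics/w_c2.png

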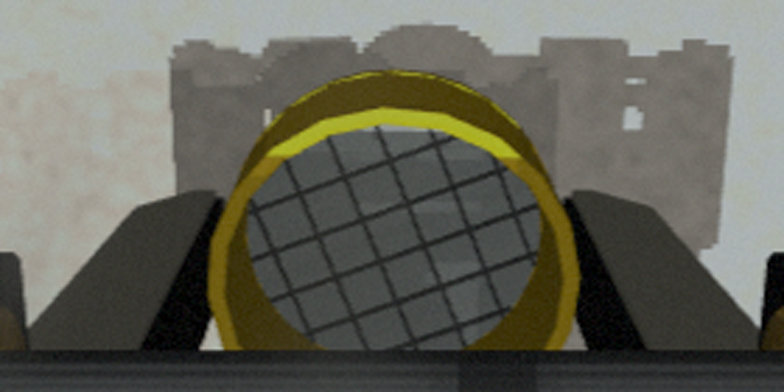

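{"fn": "jog_arm", "kwargs": {
  "motion": [0.5, 0, -0.06, 0, 0, 0, 0, 0.5, 0, -0.13, 0, 0, 0, 0, 0.5, 0.004, -0.2, 0, 0, 0, 0, 0.5, 0.008, -0.27, 0, 0, 0, 0, 0.5, 0.008, -0.34, 0, 0, 0, 0, 0.5, 0.008, -0.39, 0, 0, 0, 0, 0.5, 0.008, -0.408, 0.006, 0, 0, 0, 0.5, 0.008, -0.408, 0.006, 0, 0, 0]
}}

```text
t: 20.7
tool_pos: [0.6576, 0.1166, 0.1471]
orientation: [3.141, 0.005, -0.005]
force: [-0.4, -0.6, -0.7]
opening: 0.0605
```

```bash
python3 - <<'E'
from h import *
for _ in range(6): s,c=grab("wrist")
print(s["tool_pos"],s["dq"].round(3),s["force"],s["opening"])
print(go([0.6604,0.1157,0.1034],-np.pi/2))
cv2.imwrite("pics/w_c3.png",c["frame"][:,:,::-1])
E
```

```text
[0.65918343 0.11421861 0.14972483] [ 0.    -0.005 -0.004  0.001 -0.001  0.002] [-0.29665933  0.39191791 -0.52328118] 0.06052271586659285
(array([ 0.0022, -0.0026,  0.0931]), array([-0.0001, -0.0006, -0.    ]))
```

View pics/w_c3.png

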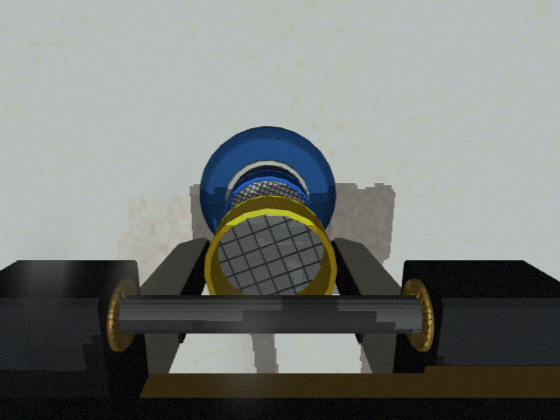

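{"fn": "jog_arm", "kwargs": {
  "motion": [0.5, 0.0022, -0.0026, 0.015, 0, 0, 0, 0.5, 0.0022, -0.0026, 0.03, 0, 0, 0, 0.5, 0.0022, -0.0026, 0.042, 0, 0, 0, 0.5, 0.0022, -0.0026, 0.055, 0, 0, 0, 0.5, 0.0022, -0.0026, 0.067, 0, 0, 0, 0.5, 0.0022, -0.0026, 0.078, 0, 0, 0, 0.5, 0.0022, -0.0026, 0.087, 0, 0, 0, 0.5, 0.0022, -0.0026, 0.091, 0, 0, 0]
}}

```text
t: 21.8
tool_pos: [0.6601, 0.1157, 0.1037]
orientation: [-3.141, -0.0, -0.0]
force: [0.1, 0.1, -0.1]
opening: 0.0604
```

```bash
python3 - <<'E'
from h import *
for _ in range(5): s,c=grab("wrist")
print(s["tool_pos"],s["orientation"],s["force"],s["opening"])
print(go([0.6604,0.1157,0.1034],-np.pi/2))
E
```

```text
[0.66057972 0.11569401 0.10471309] [-3.14135792e+00  1.63741745e-04 -2.09674402e-03] [-0.59043207  0.14411242 -1.55821762] 0.06043156987688391
(array([-0.0006,  0.    ,  0.003 ]), array([-0.0001, -0.001 , -0.    ]))
```

{"fn": "jog_arm", "kwargs": {
  "motion": [0.5, 0, 0, 0.002, 0, 0, 0, 0.5, 0, 0, 0.003, 0, 0, 0, 0.66, 0, 0, 0.003, 0, 0, 0, 0.7, 0, 0, 0.003, 0, 0, 0, 0.8, 0, 0, 0.003, 0, 0, 0, 0.85, 0, 0, 0.003, 0, 0, 0, 0.85, 0, 0, 0.003, 0, 0, 0, 0.85, 0, 0, 0.003, 0, 0, 0]
}}

```text
t: 22.85
tool_pos: [0.6607, 0.1157, 0.1034]
orientation: [-3.141, 0.0, -0.003]
force: [0.7, 0.5, -0.2]
opening: 0.0788
```

{"fn": "jog_arm", "kwargs": {
  "motion": [0.85, 0, 0, -0.04, 0, 0, 0, 0.85, 0, 0, -0.1, 0, 0, 0, 1, -0.04, 0, -0.19, 0, 0, 0, 1, -0.136, 0, -0.25, 0, 0, 0, 1, -0.136, 0, -0.29, 0, 0, 0, 1, -0.136, 0, -0.29, 0, 0, 0, 1, -0.136, 0, -0.29, 0, 0, 0, 1, -0.136, 0, -0.29, 0, 0, 0]
}}

```text
t: 23.65
tool_pos: [0.5925, 0.1155, 0.2467]
orientation: [-3.142, 0.0, 0.0]
force: [-0.9, -0.5, -0.8]
opening: 0.0928
```

```bash
python3 - <<'E'
from h import *
for _ in range(4): s,c=grab("wrist")
print(s["tool_pos"],s["t"])
u,v=w2p(c,[.660,.1155,.124]);print(u,v)
g=c["frame"]
o=radial(g[:,:,0].astype(float)-g[:,:,2],u,v,28,50,-1); print("coarse",circ(c,o,.124),circ(c,o,.124,.030))
cv2.imwrite("pics/w_c5.png",cv2.resize(g[20:200,150:390,::-1],None,fx=3,fy=3,interpolation=cv2.INTER_CUBIC))
print(go([0.367,-0.186,0.206],-np.pi/2))
E
```

```text
[0.59223192 0.11551423 0.24639881] 23.8
269.5155981597085 114.83858741995552
coarse (array([0.6608, 0.1152, 0.0297]), 0.00021, np.int64(90)) (array([0.6608, 0.1152]), 0.00021, np.int64(90))
(array([-0.4504,  0.6032,  0.0817]), array([-0.    ,  0.0004, -0.0001]))
```

View pics/w_c5.png

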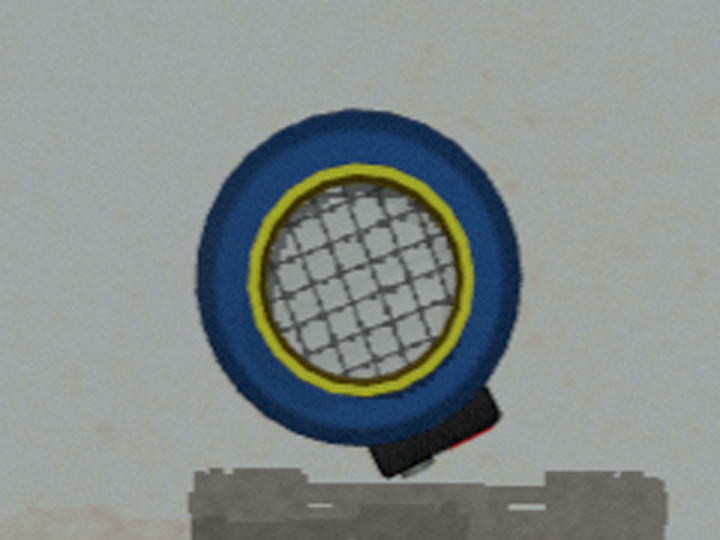

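{"fn": "jog_arm", "kwargs": {
  "motion": [1, -0.06, 0.08, 0, 0, 0, 0, 1, -0.12, 0.16, 0, 0, 0, 0, 1, -0.18, 0.24, 0.02, 0, 0, 0, 1, -0.24, 0.32, 0.04, 0, 0, 0, 1, -0.3, 0.4, 0.06, 0, 0, 0, 1, -0.36, 0.48, 0.08, 0, 0, 0, 1, -0.41, 0.55, 0.08, 0, 0, 0, 1, -0.45, 0.603, 0.082, 0, 0, 0]
}}

```text
t: 24.65
tool_pos: [0.3653, -0.1876, 0.2051]
orientation: [-3.142, 0.002, 0.003]
force: [0.6, 0.3, -0.6]
opening: 0.0933
```

```bash
python3 - <<'E'
from h import *
for _ in range(7): s,c=grab("wrist")
for _ in range(2):
    s,c=grab("wrist"); print(s["tool_pos"])
    u,v=w2p(c,[.435,-.186,.014])
    g=c["frame"];m=g[:,:,0].astype(float)-g[:,:,2]
    o=radial(m,u,v,20,44,-1); print("lid",u,v,circ(c,o,.014),circ(c,o,.014,.030))
x,y=circ(c,o,.014)[0][:2]; print(w2p(c,[x,y,.04]))
print(go([x+.0003,y,.017],-np.pi/2))
cv2.imwrite("pics/w_l1.png",g[:,:,::-1])
u,v=int(u),int(v);cv2.imwrite("pics/w_l1c.png",cv2.resize(g[v-50:v+50,u-60:u+60,::-1],None,fx=5,fy=5,interpolation=cv2.INTER_CUBIC)); print(u-60,v-50)
E
```

```text
[ 0.36785438 -0.18507028  0.20575859]
lid 270.77302819462454 115.30394837768598 (array([ 0.4368, -0.1828,  0.0296]), 0.00023, np.int64(90)) (array([ 0.4368, -0.1828]), 0.00023, np.int64(90))
[ 0.36788028 -0.18499444  0.2057598 ]
lid 270.8758858997833 115.3248082793085 (array([ 0.4368, -0.1828,  0.0295]), 0.00025, np.int64(90)) (array([ 0.4369, -0.1827]), 0.00026, np.int64(90))
[267.40004156 113.40849995]
(array([ 0.1389, -0.0041,  0.3774]), array([-0.0002,  0.0005,  0.0011]))
210 65
```

View pics/w_l1.png

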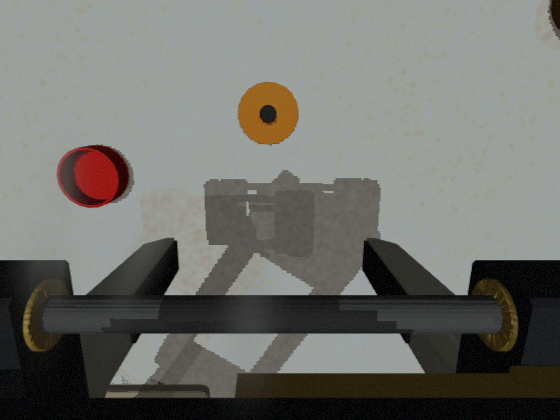

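View pics/w_l1c.png

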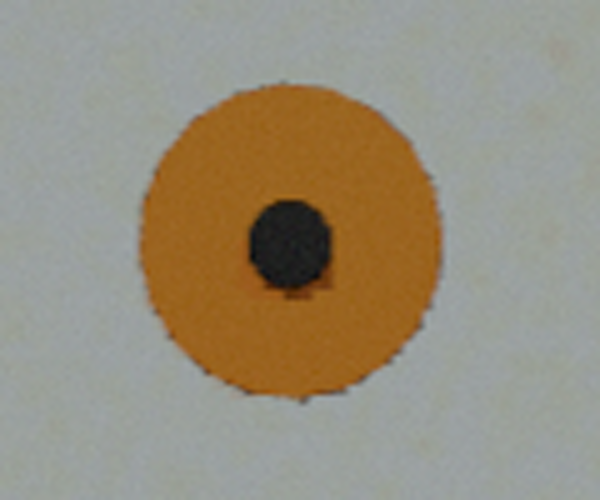

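{"fn": "jog_arm", "kwargs": {
  "motion": [1, 0.138, -0.004, 0.08, 0, 0, 0, 1, 0.138, -0.004, 0.16, 0, 0, 0, 1, 0.138, -0.004, 0.23, 0, 0, 0, 1, 0.138, -0.004, 0.28, 0, 0, 0, 1, 0.138, -0.004, 0.32, 0, 0, 0, 1, 0.138, -0.004, 0.35, 0, 0, 0, 1, 0.138, -0.004, 0.365, 0, 0, 0, 1, 0.138, -0.004, 0.372, 0, 0, 0]
}}

```text
t: 25.9
tool_pos: [0.4366, -0.182, 0.019]
orientation: [-3.141, -0.005, 0.003]
force: [-0.1, -0.1, -0.3]
opening: 0.0932
```

```bash
python3 - <<'E'
from h import *
for _ in range(6): s,c=grab("wrist")
print(s["tool_pos"],s["force"])
print(go([0.437,-0.1828,0.019],-np.pi/2))
cv2.imwrite("pics/w_l2.png",c["frame"][:,:,::-1])
E
```

```text
[ 0.43753149 -0.18315596  0.02074606] [0.04307402 0.31046975 0.05011009]
(array([-0.0009, -0.0009,  0.0034]), array([ 0.0004, -0.0005,  0.0012]))
```

View pics/w_l2.png

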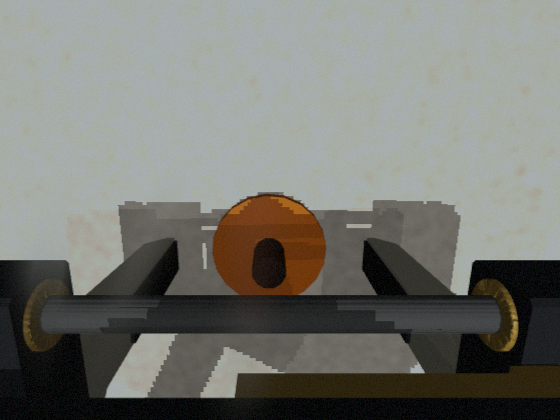

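{"fn": "jog_arm", "kwargs": {
  "motion": [0.6, -0.001, -0.001, 0.003, 0, 0, 0, 0.4, -0.001, -0.001, 0.003, 0, 0, 0, 0.25, -0.001, -0.001, 0.003, 0, 0, 0, 0.2, -0.001, -0.001, 0.003, 0, 0, 0, 0.1, -0.001, -0.001, 0.003, 0, 0, 0, 0.08, -0.001, -0.001, 0.003, 0, 0, 0, 0.05, -0.001, -0.001, 0.003, 0, 0, 0, 0.05, -0.001, -0.001, 0.003, 0, 0, 0],
  "grip_force": 20
}}

```text
t: 27.0
tool_pos: [0.4369, -0.1827, 0.0192]
orientation: [3.141, 0.003, 0.001]
force: [-0.2, 0.2, -0.5]
opening: 0.0336
```

```bash
python3 - <<'E'
from h import *
for _ in range(6): s,c=grab("wrist")
print(s["tool_pos"],s["force"],s["opening"])
E
```

```text
[ 0.43692242 -0.18270516  0.01919137] [-0.05578539  0.25340196  0.0522613 ] 0.015495716648528071
```

{"fn": "jog_arm", "kwargs": {
  "motion": [0.05, 0, 0, 0, 0, 0, 0, 0.05, 0, 0, -0.03, 0, 0, 0, 0.05, 0, 0, -0.09, 0, 0, 0, 0.05, 0, 0, -0.16, 0, 0, 0, 0.05, 0, 0, -0.24, 0, 0, 0, 0.05, 0, 0, -0.31, 0, 0, 0, 0.05, 0, 0, -0.34, 0, 0, 0, 0.05, 0, 0, -0.34, 0, 0, 0]
}}

```text
t: 28.1
tool_pos: [0.4382, -0.1833, 0.1913]
orientation: [3.139, 0.003, 0.007]
force: [0.3, 0.1, -0.4]
opening: 0.0151
```

```bash
python3 - <<'E'
from h import *
for _ in range(3): s,c=grab("wrist")
print(s["tool_pos"],s["force"],s["opening"])
print(go([0.661,0.1155,0.185],-np.pi/2))
cv2.imwrite("pics/w_l3.png",c["frame"][:,:,::-1])
E
```

```text
[ 0.43624373 -0.18231004  0.18749639] [ 0.88080229  0.06481934 -1.24125539] 0.015488764765129552
(array([ 0.4516, -0.5943,  0.003 ]), array([-0.0008,  0.0015,  0.0011]))
```

View pics/w_l3.png

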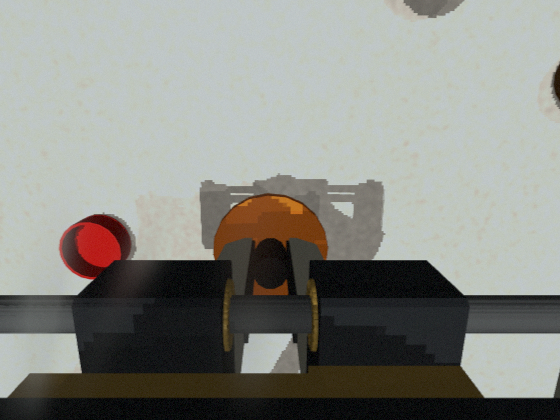

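{"fn": "jog_arm", "kwargs": {
  "motion": [0.05, 0.045, -0.06, 0, 0, 0, 0, 0.05, 0.1, -0.135, 0, 0, 0, 0, 0.05, 0.16, -0.21, 0, 0, 0, 0, 0.05, 0.22, -0.29, 0, 0, 0, 0, 0.05, 0.28, -0.37, 0, 0, 0, 0, 0.05, 0.34, -0.45, 0, 0, 0, 0, 0.05, 0.39, -0.52, 0, 0, 0, 0, 0.05, 0.43, -0.57, 0, 0, 0, 0]
}}

```text
t: 29.05
tool_pos: [0.6497, 0.1061, 0.1827]
orientation: [-3.14, -0.005, 0.011]
force: [-0.2, -0.7, -0.6]
opening: 0.0152
```

```bash
python3 - <<'E'
from h import *
for _ in range(5): s,c=grab("wrist")
print(s["tool_pos"],s["force"],s["opening"])
print(go([0.6608,0.1155,0.18],-np.pi/2))
E
```

```text
[0.64888634 0.10379838 0.18303005] [-0.35551967 -0.39384583 -1.05335617] 0.015214013405745689
(array([ 0.0239, -0.0249,  0.0075]), array([-0.0003,  0.0041,  0.0013]))
```

{"fn": "jog_arm", "kwargs": {
  "motion": [0.05, 0.012, -0.012, 0.004, 0, 0.004, 0.001, 0.05, 0.024, -0.024, 0.008, 0, 0.004, 0.001, 0.05, 0.024, -0.024, 0.008, 0, 0.004, 0.001, 0.05, 0.024, -0.024, 0.008, 0, 0.004, 0.001]
}}

```text
t: 29.7
tool_pos: [0.6608, 0.1148, 0.1797]
orientation: [-3.141, -0.001, 0.001]
force: [0.6, 0.3, 0.1]
opening: 0.0152
```

```bash
python3 - <<'E'
from h import *
for _ in range(7): s,c=grab("wrist")
print(s["tool_pos"],s["force"],s["opening"])
print(go([0.6608,0.1155,0.1352],-np.pi/2))
cv2.imwrite("pics/w_l4.png",c["frame"][:,:,::-1])
E
```

```text
[0.66086608 0.11487893 0.17998281] [-0.79536403  0.16995225 -0.55191506] 0.015394207162511116
(array([-0.0001, -0.0012,  0.0895]), array([-0.0003, -0.    ,  0.0003]))
```

View pics/w_l4.png

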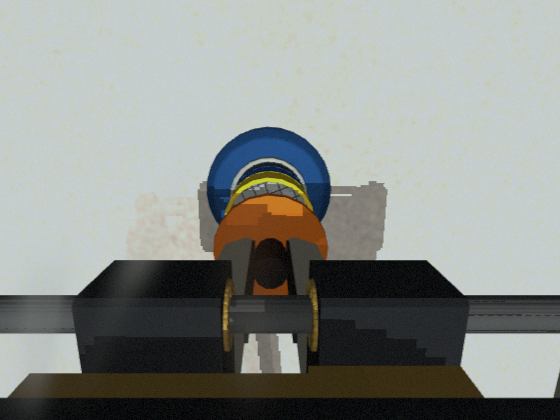

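{"fn": "jog_arm", "kwargs": {
  "motion": [0.05, 0, -0.001, 0.015, 0, 0, 0, 0.05, 0, -0.001, 0.03, 0, 0, 0, 0.05, 0, -0.001, 0.042, 0, 0, 0, 0.05, 0, -0.001, 0.053, 0, 0, 0, 0.05, 0, -0.001, 0.063, 0, 0, 0, 0.05, 0, -0.001, 0.073, 0, 0, 0, 0.05, 0, -0.001, 0.082, 0, 0, 0, 0.05, 0, -0.001, 0.087, 0, 0, 0]
}}

```text
t: 30.85
tool_pos: [0.6607, 0.1154, 0.1358]
orientation: [-3.141, -0.001, 0.001]
force: [-0.2, -0.3, -0.4]
opening: 0.0155
```

```bash
python3 - <<'E'
from h import *
for _ in range(6): s,c=grab("wrist")
print(s["tool_pos"],s["force"],s["opening"])
print(go([0.6608,0.1155,0.1352],-np.pi/2))
cv2.imwrite("pics/w_l5.png",c["frame"][:,:,::-1])
E
```

```text
[0.661077   0.11543828 0.13682041] [-0.38975748  0.85975136 -1.23500722] 0.015124943341368866
(array([-0.0006, -0.    ,  0.0034]), array([-0.0003, -0.0005,  0.0003]))
```

View pics/w_l5.png

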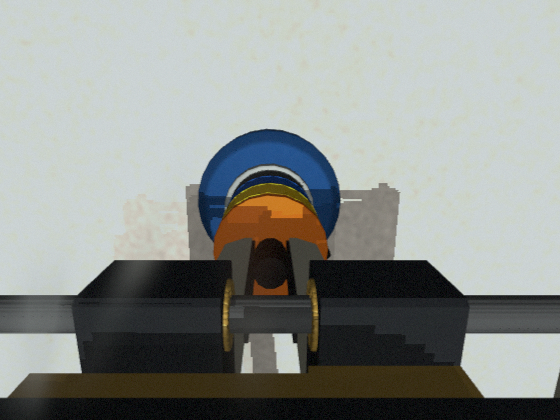

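{"fn": "jog_arm", "kwargs": {
  "motion": [0.05, 0, 0, 0.0025, 0, 0, 0, 0.05, 0, 0, 0.0035, 0, 0, 0, 0.22, 0, 0, 0.0035, 0, 0, 0, 0.3, 0, 0, 0.0035, 0, 0, 0, 0.4, 0, 0, 0.0035, 0, 0, 0, 0.5, 0, 0, 0.0035, 0, 0, 0, 0.5, 0, 0, 0.0035, 0, 0, 0, 0.5, 0, 0, 0.0035, 0, 0, 0]
}}

```text
t: 31.95
tool_pos: [0.6611, 0.1155, 0.1352]
orientation: [-3.141, -0.001, -0.001]
force: [-0.6, -0.8, 0.2]
opening: 0.0462
```

{"fn": "jog_arm", "kwargs": {
  "motion": [0.5, 0, 0, -0.04, 0, 0, 0, 0.5, 0, 0, -0.1, 0, 0, 0, 0.6, -0.04, 0, -0.18, 0, 0, 0, 0.6, -0.136, 0, -0.22, 0, 0, 0, 0.6, -0.136, 0, -0.24, 0, 0, 0, 0.6, -0.136, 0, -0.24, 0, 0, 0, 0.6, -0.136, 0, -0.24, 0, 0, 0, 0.6, -0.136, 0, -0.24, 0, 0, 0]
}}

```text
t: 32.75
tool_pos: [0.5936, 0.1153, 0.2538]
orientation: [-3.141, -0.0, 0.001]
force: [-0.3, -0.1, -0.3]
opening: 0.0559
```

```bash
python3 - <<'E'
from h import *
for _ in range(5): s,c=grab("wrist")
print(s["tool_pos"],s["t"],s["opening"])
u,v=w2p(c,[.660,.1155,.130]);print(u,v)
g=c["frame"]
o=radial(g[:,:,0].astype(float)-g[:,:,2],u,v,26,52,-1); print("lid",circ(c,o,.130),circ(c,o,.130,.030))
a=cv2.resize(g[20:200,150:390,::-1],None,fx=2,fy=2,interpolation=cv2.INTER_CUBIC)
s,c=grab("scene");f=c["frame"]
cv2.imwrite("pics/fin_w.png",a)
cv2.imwrite("pics/fin_s.png",cv2.resize(f[190:290,260:400,::-1],None,fx=5,fy=5,interpolation=cv2.INTER_CUBIC))
cv2.imwrite("pics/fin_t.png",read_camera("top")["frame"][:,:,::-1])
E
```

```text
[0.59320244 0.11527406 0.25392864] 32.95 0.05553586059966966
269.31817557835745 116.11693639937019
lid (array([0.661 , 0.115 , 0.0297]), 0.00019, np.int64(90)) (array([0.661, 0.115]), 0.00019, np.int64(90))
```

View pics/fin_w.png

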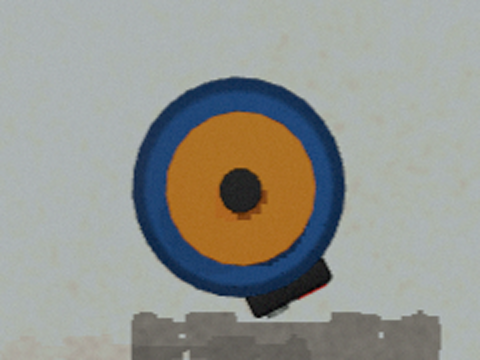

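View pics/fin_s.png

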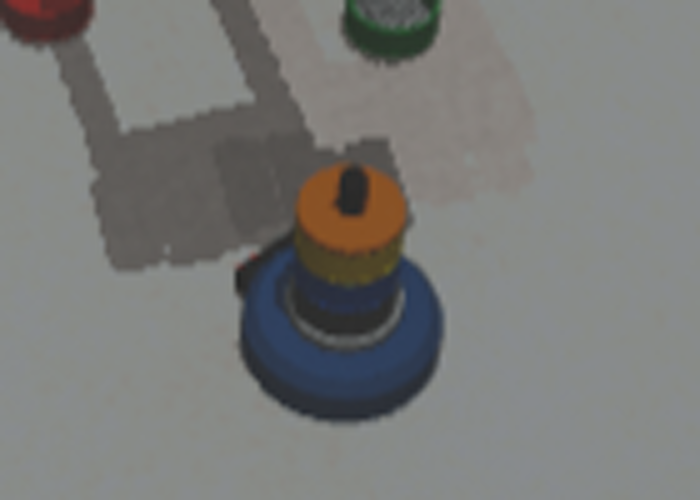

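View pics/fin_t.png

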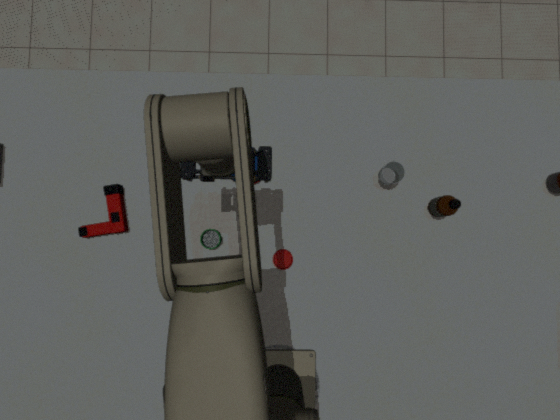

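The full stack is standing and level. The scene crop shows pan, blue, yellow and orange in line, the lid is at (0.661, 0.115) on the axis, and the other objects are at their first pixels. I'm handing the job in.

```bash
python3 -c "
from plant import *
print(close_job())"
```

```text
the job is handed in; nothing more can be done
None
```

I built the stack on the shaker in the required order (pan, blue sieve, yellow sieve, lid). Each piece was lowered to within about 1.5 mm of its seat height, pressed down and then released. I handed the job in at about 33 s of the 109 s allowed.

**Last checks:**
- **Alignment:** measured from above in the wrist camera, the yellow sieve's rim centre was at (0.6608, 0.1152) and the lid's at (0.6610, 0.1150). The shaker ring was at (0.660, 0.116), so they sit about 1 mm off its axis.
- **Height and level:** the apparent sizes of the yellow sieve and the lid matched full seating. The scene view shows a straight, level stack.
- **Other objects:** the green sieve, beaker, bottle and thermometer, and the red look-alike, were at their original places in the top view. The gripper was clear of everything.

**Checks that were weaker or failed:**
- **Blue sieve fit:** the automatic circle fit on the seated blue sieve failed because it was blue on blue. I read its rim by hand instead, at about (0.661, 0.115), and it looked centred. It read about 3% smaller than expected, within my reading error.
- **Pan fit:** this was noisier than the others, at about 1 mm, and gave roughly (0.6598, 0.1153).

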